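# Seal a tea canister, then take up only the measuring lid

### The job

Close up the green tea canister: first press the orange spout cap down until it snaps shut, then take the metal inner lid with the wooden outer lid still nested on it, both together, set them fully home in the round mouth and let go. Then lift the wooden outer lid off alone, clear above, level, and finish still holding it in the gripper, leaving the inner lid seated and the cap shut. Leave the other things on the counter alone.

Things in the scene. Friction and masses are not known exactly. Their poses are not given: they have to be found in the camera images.
- tin: green tea canister, fixed to the counter: a round can (90 mm diameter) at its +y end and a rectangular spout box (58 mm in x, 94 mm in y, 60 mm high) at its -y end. Origin on the counter; the can's axis is 40 mm from it along its +y, the spout box spans -95 to -1 mm in its y. z up; it may stand turned about z.
- mouth (a point): centre of the canister's round mouth, at the top of its collar, 80 mm above the counter, axes as the canister. The collar is 56 mm wide inside, 62 mm outside, and stands 20 mm above the can's shoulder and the spout box's top.
- cap (a joint): angle of the orange spout cap: 0 fully shut, 0.5 open against its stop, hinged along the canister's x. A light spring (1 N) holds it open; in the last 0.12 rad its edge must click past a sprung steel nose in the catch post (about 4 N at cap_press, less nearer the free end), which then holds it shut.
- cap_press (a point): where to press on the cap's outer face, 38 mm from the hinge. Cap 44 mm wide, 50 mm long, 5 mm thick plus 9 mm tab; hinge line at the canister's y = -91 mm, z = 60 mm, free end towards the mouth. Shut, its face is level 66 mm above the counter with this point at x = 0, y = -53 mm of the canister. Steel catch post (22 mm wide, top 70 mm up) at y = -30 to -16 mm.
- inner_lid: metal inner lid standing on the counter, 120 g; origin at the centre of its underside, z up. From the bottom: black plug 51 mm diameter (tapered foot), z 0 to 14 mm; aluminium rim 64 mm diameter, z 14 to 26 mm, which is the grip for lifting both lids; boss 40 mm diameter, z 26 to 36 mm. Seated, the rim's underside rests on the collar, so the origin is 14 mm below mouth.
- outer_lid: wooden outer lid, 60 g, loosely nested over the inner lid's boss and resting on its rim; origin at the centre of its underside, 26 mm above the inner lid's origin while nested, z up. Skirt 56 mm diameter, 47 mm inside, z 0 to 14 mm; flat top at z 19 mm; brass knob 18 mm diameter from z 19 to 43 mm. Nothing but its weight holds it.
- bowl_clay: bystander: terracotta bowl, 71 mm wide, 27 mm high, origin at its underside
- cup_grey: bystander: speckled grey cup, 50 mm wide, 47 mm high, origin at its underside
- tag_stack: bystander: banded stack of kraft tags, 36x48x12 mm, origin at its underside
Things that resemble listed ones, but are neither listed nor needed, are in the scene too. Several things have the shape of the outer_lid; the one meant has the colours described above.

How it is judged:
By the outcome, as a careful person would: the job done as asked, in the order asked, and still so for the second after the job is handed in, while the arm keeps its last pose, push and grip.
It also fails if it takes over 66 s, if anything falls off the work surface, if the arm or the gripper's body presses on something with over 40 N, if the wrist force passes 120 N, or if a joint passes its speed limit or range.

### The arm

A 6-joint arm with a two-finger parallel gripper is mounted at the origin on a cart in front of the work surface, level with it; the furniture and walls round the work are solid. World frame = base frame: x ahead of the robot, y to its left, z up, the work surface at z = 0. Lengths are in m, angles in degrees, forces in N, time in s.
With the tool pointing down it reaches from about 0.4 to 0.825 m from the base axis. Payload 7 kg.
Tool frame: the origin (TCP) lies at the very end of the fingers, on their centre line; the grasp point (between the pads) lies 19 mm behind it; z points along the fingers, y is the line along which they close (so a half turn about z gives the same grasp; the last joint's range is limited). The gripper opens to 85 mm and grips with 20 to 120 N. Pads are 22 mm wide; open, the fingers measure 114 mm over their backs; the gripper's body (76 mm by 85 mm) begins 54 mm behind the grasp point. The pads swing forward as they close: fully open they stand 13 mm farther back than shut.
Start: joints at [87.382, 20.546, 0.682, 0, -70.136, -16.507], TCP at [0.221, 0.638, 0.231] pointing down, gripper open.
Joint ranges: [-176.03, 176.03], [-82.01, 121.73], [-58.28, 71.71], [-173.87, 95.51], [-174.79, -0.11], [-173.66, 173.66]. Speed limits (degrees/s): [136.94, 136.94, 172.46, 180, 180, 180].

### API

Orientations are given as a 3x3 rotation matrix whose columns are the frame's x, y, z axes.
In Python, from station import status, viewer, workorder gives the robot as it stands. The module is installed in compiled form; this text tells all that it offers.
- The arm moves only by the shell command python3 -m creep 'ROWS' [FORCE]. ROWS is JSON, a list of rows, each an object of numbers: "x", "y", "z": the shift along the tool's x, y, z in cm; "twist": the turn about the tool's z in degrees; "gripper": the closure, from 0 (fully open) to 1 (shut). A call has 1 to 5 rows; each row shifts and turns the commanded pose from where the row before left it, along the tool's axes as they then stand; what a row does not reach is not made up. A row lasts 1/12 s, in which the tool goes at most 41.7 mm and 7.16 degrees, less where a joint would pass 70% of its speed; a pose out of reach is approached as far as the arm can. A call with a gripper value outside its range is refused whole. The fingers move at their own pace and stop on an object; FORCE is the grip in N (left out, the last holds). Time passes only in rows, so rows that do not move let the fingers close. It gives the time, the measured TCP pose, the force, the opening and the grip force at its end, in the units of the state.
- status.observe(): the state, without advancing time (a new reading comes with each control period).
- viewer.get_image(name): name is "side" or "top"; returns a dict with "image" (400x640x3 uint8, red, green, blue), "fx", "fy", "cx", "cy" (pixels), "extrinsics" (4x4, takes a point from camera to world coordinates). Camera axes: x right, y down, z forward; pixel columns grow to the right and rows downward; lengths in m; the calibration is good to about 2 mm. A picture is of the moment at which its call begins. There is no depth.
- workorder.close_job(): hands the job in; it is judged then, once.
The state is a dict: "time_s": time; "joints": joint angles; "qd": joint speeds; "joint_torque": joint torques, N m; "tool_pos": TCP position; "ee_rot": TCP orientation; "ft_force": force on the tool from outside, world axes, zero at the start; "moment": the same for the moment, N m; "gripper_width": finger opening in m; "grasp_force": force on a finger pad.
Only numpy, scipy, OpenCV 4.12 (cv2) and the standard library are available. Lean on these libraries where they do the work, as an engineer would, in place of code of your own. Each camera call takes 0.05 s, during which the arm holds its last target. There are 200 camera calls.

## Working session

There is one attempt and no reset: what is moved stays moved. The work goes in short steps, Python scripts to look and compute and a shell command to move; the robot and the scene stay as the last step left them, time stands still between calls to the robot, and variables do not carry over. Pictures are saved under pics/ and viewed, at most 10 in all, crops included, and the job is handed in when it is done.

```bash
mkdir -p pics; python3 - <<'E'
from station import status, viewer
import cv2,numpy as np
s=status.observe(); print(s['time_s'],s['tool_pos'],np.round(s['ee_rot'],3).tolist(),s['gripper_width'],s['ft_force'])
for n in('side','top'):
    d=viewer.get_image(n); cv2.imwrite(f'pics/{n}0.png',d['image'][:,:,::-1])
    print(n,d['fx'],d['fy'],d['cx'],d['cy'],np.round(d['extrinsics'],4).tolist())
E
```

```text
0.0 [0.22101994 0.63730372 0.23038033] [[0.945, -0.328, -0.0], [-0.328, -0.945, -0.002], [0.0, 0.002, -1.0]] 0.08547435737891484 [ 0.53233606  0.17805516 -0.32275303]
side 426.0626825516011 426.0626825516011 323.1547435077769 196.51777101120345 [[-0.9045, -0.2958, 0.3071, 0.2499], [-0.426, 0.5959, -0.6808, 0.6374], [0.0184, -0.7466, -0.665, 0.7747], [0.0, 0.0, 0.0, 1.0]]
top 374.65283749955216 374.65283749955216 312.2213804535085 194.0257290179654 [[-0.0175, -0.9938, 0.1097, 0.4583], [-0.9995, 0.0201, 0.0225, -0.0831], [-0.0246, -0.1092, -0.9937, 0.9248], [0.0, 0.0, 0.0, 1.0]]
```

View pics/top0.png

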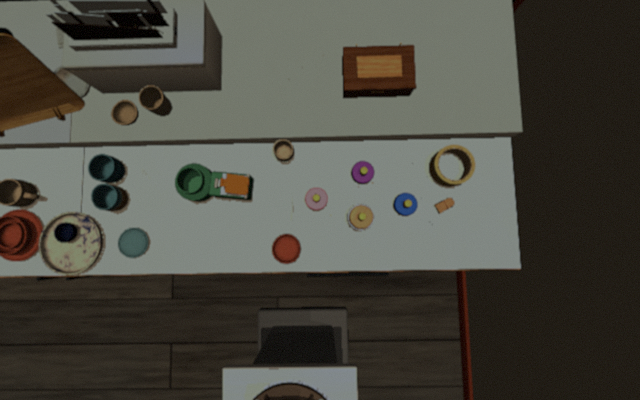

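View pics/side0.png

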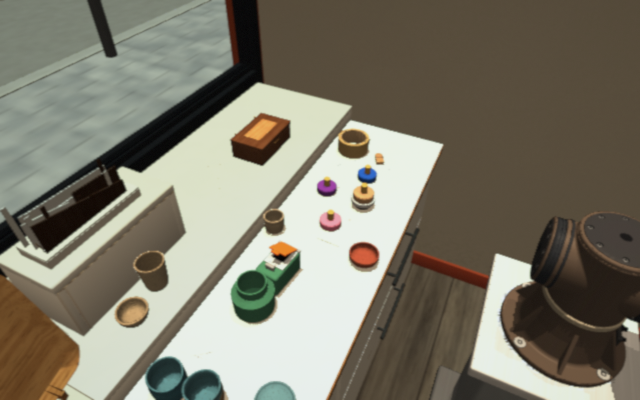

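Candidates with the lid's shape: purple (362,172), pink (316,199), blue (405,204) and the wooden one on a metal rim (361,217), all in the top view. I choose the wooden one and check it in an enlarged crop.

```bash
cat > h.py <<'E'
from station import status, viewer
import cv2,numpy as np
def ray(d,u,v):
    E=np.array(d['extrinsics']); r=E[:3,:3]@[(u-d['cx'])/d['fx'],(v-d['cy'])/d['fy'],1]
    return E[:3,3],r
def at(d,u,v,z):
    o,r=ray(d,u,v); return o+r*(z-o[2])/r[2]
def proj(d,p):
    E=np.array(d['extrinsics']); q=E[:3,:3].T@(np.array(p)-E[:3,3]); return np.array([d['cx']+d['fx']*q[0]/q[2],d['cy']+d['fy']*q[1]/q[2]])
def crop(d,u,v,w,h,k):
    return cv2.resize(d['image'][v:v+h,u:u+w,::-1],None,fx=k,fy=k,interpolation=cv2.INTER_CUBIC)
E
python3 - <<'E'
from h import *
t=viewer.get_image('top'); s=viewer.get_image('side')
a=np.hstack([crop(t,170,155,90,55,4),crop(t,330,190,90,55,4)])
b=np.hstack([crop(s,225,235,90,90,4),crop(s,320,150,90,90,4)])
cv2.imwrite('pics/c1.png',np.vstack([a,b]))
E
```

```text
(no output)
```

View pics/c1.png

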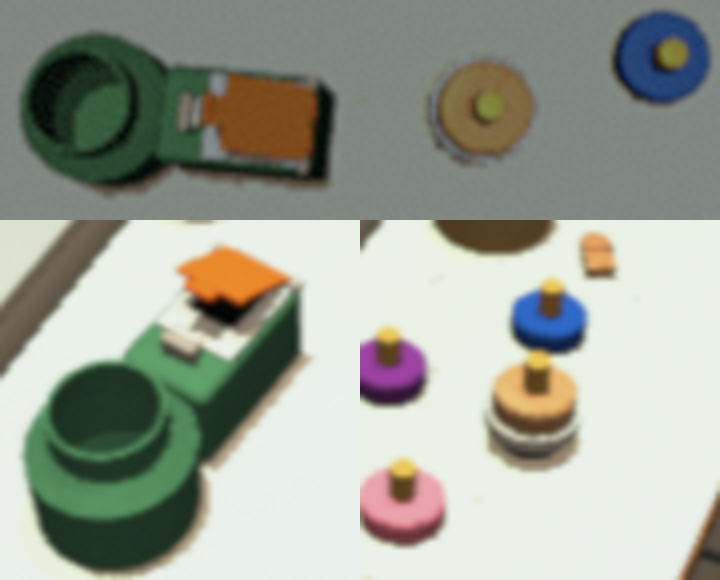

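The left crops show the tin: mouth about top px (190.7,180.2) and side px (252.2,282.7), open orange cap, post at top px (216.5,183). The right crops confirm the wooden lid with its brass knob on the metal rim, at top px (362,216) and side px (364,193).

```bash
python3 - <<'E'
from h import *
t=viewer.get_image('top'); s=viewer.get_image('side')
for n,d,u,v,z in[('mouth',t,190.7,180.2,.08),('mouth',s,252.2,282.7,.08),('knob',t,362.5,216.2,.069),('knob',s,364.5,184.5,.069),('wood',t,361.6,216.7,.045),('wood',s,363.75,193,.045),('hinge',t,248.75,186.5,.063),('post',t,216.5,183,.07)]:
    print(n,np.round(at(d,u,v,z),4))
# overlay with hypothesised tin
m=(at(t,190.7,180.2,.08)+at(s,252.2,282.7,.08))/2
h=at(t,248.75,186.5,.063); dv=(m-h)[:2]; yaw=np.arctan2(-dv[0],dv[1]); print('yaw',np.degrees(yaw))
L=(at(t,361.6,216.7,.045)+at(s,363.75,193,.045))/2
c,sn=np.cos(yaw),np.sin(yaw); R=np.array([[c,-sn],[sn,c]])
def W(x,y,z): return np.r_[m[:2]+R@[x,y-.04],z]
K=[]
for k,(d,o) in enumerate([(t,(170,155,90,55)),(t,(330,190,90,55)),(s,(225,235,90,90)),(s,(320,150,90,90))]):
    im=crop(d,*o,4)
    def pl(P):
        q=np.array([(proj(d,p)-o[:2]+.5)*4-.5 for p in P]); cv2.polylines(im,[np.round(q).astype(int)],True,(0,0,255),1)
    a=np.linspace(0,6.28,40)
    pl([W(.031*np.cos(x),.04+.031*np.sin(x),.08) for x in a]); pl([W(.045*np.cos(x),.04+.045*np.sin(x),.06) for x in a])
    pl([W(x,y,.06) for x,y in((-.029,-.095),(.029,-.095),(.029,-.001),(-.029,-.001))]); pl([W(x,y,.07) for x,y in((-.011,-.03),(.011,-.03),(.011,-.016),(-.011,-.016))])
    for r,z in((.032,.026),(.032,.014),(.028,.045),(.009,.069)): pl([np.r_[L[:2]+r*np.array([np.cos(x),np.sin(x)]),z] for x in a])
    K.append(im)
cv2.imwrite('pics/c2.png',np.vstack([np.hstack(K[:2]),np.hstack(K[2:])]))
E
```

```text
mouth [0.5891 0.2146 0.08  ]
mouth [0.5874 0.2224 0.08  ]
knob [ 0.4997 -0.1773  0.069 ]
knob [ 0.5002 -0.1746  0.069 ]
wood [ 0.4997 -0.1778  0.045 ]
wood [ 0.498  -0.1691  0.045 ]
hinge [0.574 0.084 0.063]
post [0.5828 0.1577 0.07  ]
yaw -6.047416953553626
```

View pics/c2.png

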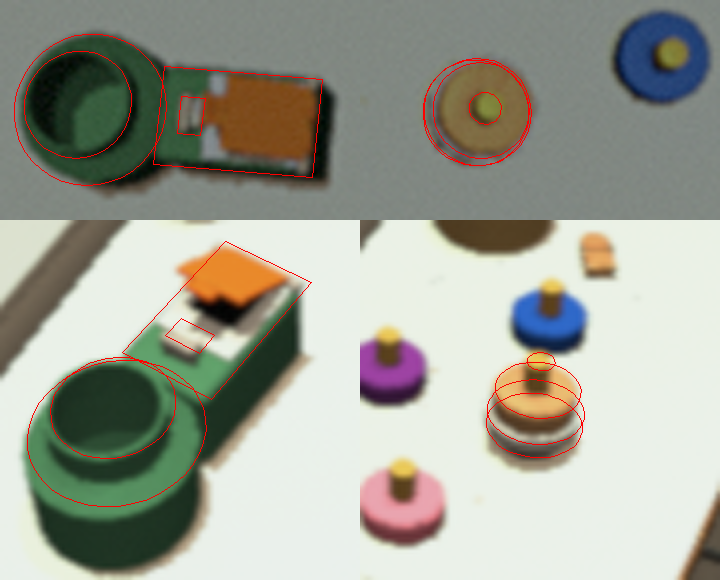

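The overlay fits to about 1 px (yaw −6°): mouth ≈ (0.589, 0.217), lids ≈ (0.500, −0.177), cap_press ≈ (0.579, 0.1245). I go over the cap with the gripper shut.

```bash
python3 -m creep '[{"twist":7,"gripper":1},{"twist":7,"gripper":1},{"twist":7,"gripper":1},{"twist":7,"gripper":1},{"twist":7,"gripper":1}]' 40
python3 -m creep '[{"twist":7,"gripper":1},{"twist":7,"gripper":1},{"twist":7,"gripper":1},{"twist":7,"gripper":1},{"twist":7,"gripper":1}]'
python3 -m creep '[{"twist":7,"gripper":1},{"gripper":1}]'; python3 - <<'E'
from h import *
s=status.observe(); R=np.array(s['ee_rot']); print(R.round(3).tolist(), 100*R.T@(np.array([.579,.1245,s['tool_pos'][2]])-s['tool_pos']))
E
```

```text
[[0.945, -0.328, -0.0], [-0.328, -0.945, -0.001], [0.0, 0.001, -1.0]] [5.06215370e+01 3.67507111e+01 2.55704602e-02]invalid input at $[0]: expected keys x, y, z, twist, gripper
invalid input at $[0]: expected keys x, y, z, twist, gripper
invalid input at $[0]: expected keys x, y, z, twist, gripper
```

All keys are required in every row.

```bash
python3 -m creep '[{"x":0,"y":0,"z":0,"twist":7,"gripper":1},{"x":0,"y":0,"z":0,"twist":7,"gripper":1},{"x":0,"y":0,"z":0,"twist":7,"gripper":1},{"x":0,"y":0,"z":0,"twist":7,"gripper":1},{"x":0,"y":0,"z":0,"twist":7,"gripper":1}]' 40
python3 -m creep '[{"x":0,"y":0,"z":0,"twist":7,"gripper":1},{"x":0,"y":0,"z":0,"twist":7,"gripper":1},{"x":0,"y":0,"z":0,"twist":7,"gripper":1},{"x":0,"y":0,"z":0,"twist":7,"gripper":1},{"x":0,"y":0,"z":0,"twist":7,"gripper":1}]'
python3 -m creep '[{"x":0,"y":0,"z":0,"twist":7,"gripper":1},{"x":0,"y":0,"z":0,"twist":0,"gripper":1}]'; python3 - <<'E'
from h import *
s=status.observe(); R=np.array(s['ee_rot']); print(R.round(3).tolist(), 100*R.T@(np.array([.579,.1245,s['tool_pos'][2]])-s['tool_pos']),s['joints'])
E
```

```text
time_s: 0.72
tool_pos: [0.2211, 0.6377, 0.2312]
ee_rot: [[0.581, -0.814, -0.0], [-0.814, -0.581, -0.0], [0.0, 0.0, -1.0]]
ft_force: [-0.6, 0.0, 0.2]
gripper_width: 0.0255
grasp_force: 0.0
time_s: 1.13
tool_pos: [0.2211, 0.6377, 0.2312]
ee_rot: [[0.009, -1.0, -0.0], [-1.0, -0.009, -0.0], [0.0, 0.0, -1.0]]
ft_force: [-0.4, -0.5, -0.6]
gripper_width: -0.0003
grasp_force: 0.0
time_s: 1.3
tool_pos: [0.2211, 0.6377, 0.2312]
ee_rot: [[-0.112, -0.994, -0.0], [-0.994, 0.112, -0.0], [0.0, 0.0, -1.0]]
ft_force: [0.3, -0.8, 0.7]
gripper_width: 0.0
grasp_force: 0.0
[[-0.112, -0.994, -0.0], [-0.994, 0.112, -0.0], [0.0, 0.0, -1.0]] [ 4.69722433e+01 -4.13232886e+01  6.38464082e-03] [ 8.73819430e+01  2.05497854e+01  6.75784385e-01 -2.24031304e-03
 -7.01349873e+01 -9.38305952e+01]
```

```bash
for i in 1; do python3 -m creep '[{"x":3,"y":-2.7,"z":0,"twist":0,"gripper":1},{"x":3,"y":-2.7,"z":0,"twist":0,"gripper":1},{"x":3,"y":-2.7,"z":0,"twist":0,"gripper":1},{"x":3,"y":-2.7,"z":0,"twist":0,"gripper":1},{"x":3,"y":-2.7,"z":0,"twist":0,"gripper":1}]'
python3 -m creep '[{"x":3,"y":-2.7,"z":0,"twist":0,"gripper":1},{"x":3,"y":-2.7,"z":0,"twist":0,"gripper":1},{"x":3,"y":-2.7,"z":0,"twist":0,"gripper":1},{"x":3,"y":-2.7,"z":0,"twist":0,"gripper":1},{"x":3,"y":-2.7,"z":0,"twist":0,"gripper":1}]'
python3 -m creep '[{"x":3,"y":-2.7,"z":0,"twist":0,"gripper":1},{"x":3,"y":-2.7,"z":0,"twist":0,"gripper":1},{"x":3,"y":-2.7,"z":0,"twist":0,"gripper":1},{"x":3,"y":-2.7,"z":0,"twist":0,"gripper":1},{"x":0,"y":0,"z":0,"twist":0,"gripper":1}]'; done; python3 - <<'E'
from h import *
s=status.observe(); R=np.array(s['ee_rot']); print(100*R.T@(np.array([.579,.1245,s['tool_pos'][2]])-s['tool_pos']),s['joints'])
E
```

```text
time_s: 1.72
tool_pos: [0.34, 0.4725, 0.2314]
ee_rot: [[-0.101, -0.995, 0.0], [-0.995, 0.101, 0.0], [-0.0, -0.0, -1.0]]
ft_force: [1.4, 0.4, -0.6]
gripper_width: 0.0001
grasp_force: 0.0
time_s: 2.13
tool_pos: [0.4584, 0.3089, 0.2317]
ee_rot: [[-0.102, -0.995, 0.0], [-0.995, 0.102, 0.001], [-0.001, -0.0, -1.0]]
ft_force: [1.4, 0.6, 0.4]
gripper_width: -0.0001
grasp_force: 0.0
time_s: 2.55
tool_pos: [0.5549, 0.1748, 0.2311]
ee_rot: [[-0.107, -0.994, 0.0], [-0.994, 0.107, -0.001], [0.001, -0.0, -1.0]]
ft_force: [-0.5, 0.5, 0.4]
gripper_width: -0.0
grasp_force: 0.0
[ 4.74126136 -2.93628365  0.00621986] [ 3.67731709e+01  1.18451006e+01 -1.14589909e+01  6.19320544e-02
 -6.67377692e+01 -4.29177051e+01]
```

```bash
python3 -m creep '[{"x":2.4,"y":-1.5,"z":0,"twist":0,"gripper":1},{"x":2.3,"y":-1.4,"z":0,"twist":0,"gripper":1},{"x":0,"y":0,"z":4,"twist":0,"gripper":1},{"x":0,"y":0,"z":4,"twist":0,"gripper":1},{"x":0,"y":0,"z":4,"twist":0,"gripper":1}]'
python3 -m creep '[{"x":0,"y":0,"z":1,"twist":0,"gripper":1},{"x":0,"y":0,"z":0,"twist":0,"gripper":1}]'
python3 - <<'E'
from h import *
t=viewer.get_image('top'); s=viewer.get_image('side')
a=crop(t,170,140,100,80,4)
b=crop(s,220,200,100,120,4)
cv2.imwrite('pics/c3.png',np.hstack([cv2.copyMakeBorder(a,0,160,0,0,0),b]))
p=status.observe()['tool_pos'];print(p,proj(t,p),proj(s,p))
E
```

```text
time_s: 2.97
tool_pos: [0.5765, 0.1295, 0.1108]
ee_rot: [[-0.104, -0.995, 0.002], [-0.995, 0.104, 0.002], [-0.002, -0.002, -1.0]]
ft_force: [-0.7, 0.3, -0.7]
gripper_width: 0.0001
grasp_force: 0.0
time_s: 3.13
tool_pos: [0.5741, 0.1289, 0.0984]
ee_rot: [[-0.104, -0.995, -0.006], [-0.995, 0.104, -0.003], [0.004, 0.005, -1.0]]
ft_force: [0.0, 0.0, 0.2]
gripper_width: -0.0001
grasp_force: 0.0
[0.57709698 0.13043077 0.10285258] [224.55312799 183.25222851] [279.08997583 245.58000381]
```

View pics/c3.png

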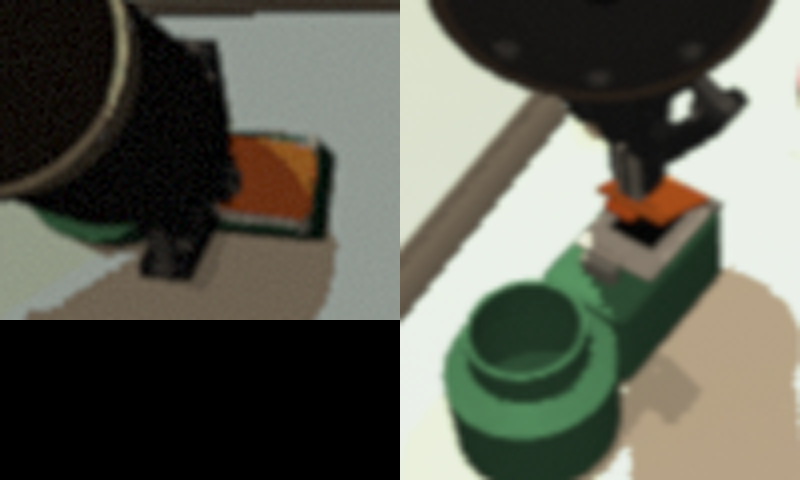

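Side crop: fingertips (638,190) hang just over the cap near its free end. TCP is about 5 mm too far towards the mouth, so I shift and press.

```bash
python3 -m creep '[{"x":0.5,"y":-0.1,"z":0,"twist":0,"gripper":1},{"x":0,"y":0,"z":0.8,"twist":0,"gripper":1},{"x":0,"y":0,"z":0.6,"twist":0,"gripper":1},{"x":0,"y":0,"z":0.5,"twist":0,"gripper":1},{"x":0,"y":0,"z":0,"twist":0,"gripper":1}]'
python3 -m creep '[{"x":0,"y":0,"z":0.4,"twist":0,"gripper":1},{"x":0,"y":0,"z":0.4,"twist":0,"gripper":1},{"x":0,"y":0,"z":0.3,"twist":0,"gripper":1},{"x":0,"y":0,"z":0,"twist":0,"gripper":1},{"x":0,"y":0,"z":0,"twist":0,"gripper":1}]'
```

```text
time_s: 3.65
tool_pos: [0.5762, 0.1248, 0.0816]
ee_rot: [[-0.107, -0.994, -0.001], [-0.994, 0.107, -0.0], [0.0, 0.001, -1.0]]
ft_force: [0.8, -0.3, 1.0]
gripper_width: -0.0002
grasp_force: 0.4
time_s: 4.07
tool_pos: [0.5763, 0.1248, 0.0711]
ee_rot: [[-0.107, -0.994, -0.0], [-0.994, 0.107, -0.0], [0.0, 0.0, -1.0]]
ft_force: [0.0, -0.3, 1.6]
gripper_width: -0.0001
grasp_force: 0.5
```

```bash
python3 -m creep '[{"x":0,"y":0,"z":0.2,"twist":0,"gripper":1},{"x":0,"y":0,"z":0,"twist":0,"gripper":1}]';python3 -m creep '[{"x":0,"y":0,"z":0.2,"twist":0,"gripper":1},{"x":0,"y":0,"z":0,"twist":0,"gripper":1}]';python3 -m creep '[{"x":0,"y":0,"z":0.1,"twist":0,"gripper":1},{"x":0,"y":0,"z":0,"twist":0,"gripper":1},{"x":0,"y":0,"z":0,"twist":0,"gripper":1}]'
```

```text
time_s: 4.23
tool_pos: [0.5766, 0.125, 0.0694]
ee_rot: [[-0.107, -0.994, 0.0], [-0.994, 0.107, 0.0], [-0.0, -0.0, -1.0]]
ft_force: [-0.2, 0.9, 1.4]
gripper_width: 0.0
grasp_force: 0.9
time_s: 4.4
tool_pos: [0.5766, 0.1251, 0.0674]
ee_rot: [[-0.107, -0.994, 0.001], [-0.994, 0.107, 0.0], [-0.0, -0.0, -1.0]]
ft_force: [0.0, 1.8, 1.1]
gripper_width: -0.0003
grasp_force: 0.7
time_s: 4.65
tool_pos: [0.5765, 0.1248, 0.0662]
ee_rot: [[-0.107, -0.994, -0.0], [-0.994, 0.107, -0.0], [0.0, 0.0, -1.0]]
ft_force: [0.3, 1.2, 0.9]
gripper_width: 0.0001
grasp_force: 0.5
```

```bash
for k in 1 2 3; do python3 -c "
from station import status;print(status.observe()['ft_force'])"; done; python3 -m creep '[{"x":0,"y":0,"z":0.1,"twist":0,"gripper":1},{"x":0,"y":0,"z":0,"twist":0,"gripper":1},{"x":0,"y":0,"z":0,"twist":0,"gripper":1}]';python3 -m creep '[{"x":0,"y":0,"z":0.1,"twist":0,"gripper":1},{"x":0,"y":0,"z":0,"twist":0,"gripper":1},{"x":0,"y":0,"z":0,"twist":0,"gripper":1}]'
```

```text
[0.30784983 1.15262032 0.89126405]
[0.30784983 1.15262032 0.89126405]
[0.30784983 1.15262032 0.89126405]
time_s: 4.9
tool_pos: [0.5765, 0.1248, 0.0655]
ee_rot: [[-0.107, -0.994, 0.0], [-0.994, 0.107, -0.0], [0.0, -0.0, -1.0]]
ft_force: [0.3, 1.5, 4.2]
gripper_width: -0.0001
grasp_force: 1.9
time_s: 5.15
tool_pos: [0.5766, 0.1249, 0.0652]
ee_rot: [[-0.106, -0.994, 0.001], [-0.994, 0.106, 0.0], [-0.0, -0.001, -1.0]]
ft_force: [-3.3, -0.3, 11.8]
gripper_width: -0.0002
grasp_force: 5.4
```

```bash
python3 -m creep '[{"x":0,"y":0,"z":0.1,"twist":0,"gripper":1},{"x":0,"y":0,"z":0,"twist":0,"gripper":1},{"x":0,"y":0,"z":0,"twist":0,"gripper":1}]';python3 -m creep '[{"x":0,"y":0,"z":-1,"twist":0,"gripper":1},{"x":0,"y":0,"z":-4,"twist":0,"gripper":1},{"x":0,"y":0,"z":-4,"twist":0,"gripper":0.5},{"x":4,"y":0,"z":-2,"twist":0,"gripper":0},{"x":4,"y":0,"z":0,"twist":0,"gripper":0}]'
python3 -m creep '[{"x":4,"y":0,"z":0,"twist":0,"gripper":0},{"x":4,"y":0,"z":0,"twist":0,"gripper":0},{"x":4,"y":0,"z":0,"twist":0,"gripper":0},{"x":4,"y":0,"z":0,"twist":0,"gripper":0},{"x":0,"y":0,"z":0,"twist":0,"gripper":0}]'
python3 - <<'E'
from h import *
t=viewer.get_image('top'); s=viewer.get_image('side')
cv2.imwrite('pics/c4.png',np.hstack([crop(t,170,145,90,80,4),crop(s,225,235,90,80,4)]))
s=status.observe(); R=np.array(s['ee_rot']); print(R.round(3).tolist(), 100*R.T@(np.array([.4995,-.177,s['tool_pos'][2]])-s['tool_pos']))
E
```

```text
time_s: 5.4
tool_pos: [0.5767, 0.1249, 0.065]
ee_rot: [[-0.106, -0.994, 0.001], [-0.994, 0.106, 0.0], [-0.0, -0.001, -1.0]]
ft_force: [-6.2, 0.2, 17.6]
gripper_width: 0.0002
grasp_force: 8.4
time_s: 5.82
tool_pos: [0.571, 0.0493, 0.1771]
ee_rot: [[-0.103, -0.995, 0.008], [-0.995, 0.103, 0.002], [-0.003, -0.008, -1.0]]
ft_force: [0.4, -1.6, -1.5]
gripper_width: 0.0358
grasp_force: 0.0
time_s: 6.23
tool_pos: [0.5493, -0.1164, 0.1717]
ee_rot: [[-0.111, -0.994, -0.002], [-0.994, 0.111, -0.001], [0.001, 0.002, -1.0]]
ft_force: [0.7, 0.9, -0.9]
gripper_width: 0.085
grasp_force: 0.0
[[-0.11, -0.994, -0.001], [-0.994, 0.11, -0.0], [0.0, 0.001, -1.0]] [6.93957389e+00 4.35150697e+00 4.13221494e-03]
```

View pics/c4.png

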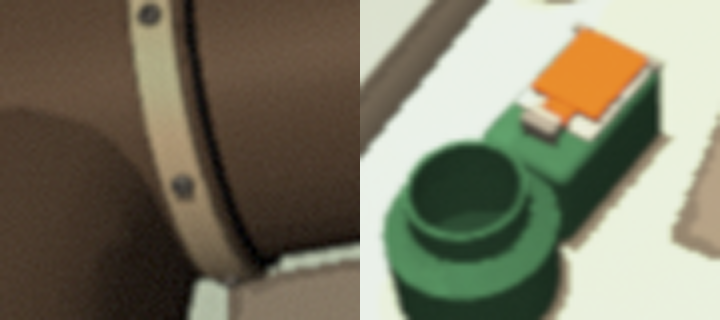

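The cap lies flat and shut, with its tab under the post at side crop (550,110). Next, over the lids and down.

```bash
python3 -m creep '[{"x":3,"y":2,"z":0,"twist":0,"gripper":0},{"x":3,"y":2,"z":0,"twist":0,"gripper":0},{"x":0.9,"y":0.3,"z":0,"twist":0,"gripper":0},{"x":0,"y":0,"z":3.5,"twist":0,"gripper":0},{"x":0,"y":0,"z":3.5,"twist":0,"gripper":0}]'
python3 -m creep '[{"x":0,"y":0,"z":0,"twist":0,"gripper":0},{"x":0,"y":0,"z":0,"twist":0,"gripper":0},{"x":0,"y":0,"z":0,"twist":0,"gripper":0}]'
```

```text
time_s: 6.75
tool_pos: [0.5028, -0.1748, 0.1033]
ee_rot: [[-0.107, -0.994, 0.006], [-0.994, 0.107, -0.0], [-0.001, -0.006, -1.0]]
ft_force: [0.8, 0.8, -1.8]
gripper_width: 0.0849
grasp_force: 0.0
time_s: 7.0
tool_pos: [0.5022, -0.1746, 0.1033]
ee_rot: [[-0.105, -0.994, 0.001], [-0.994, 0.105, -0.001], [0.001, -0.001, -1.0]]
ft_force: [0.7, 0.9, 0.9]
gripper_width: 0.0855
grasp_force: 0.0
```

```bash
python3 -m creep '[{"x":0.25,"y":0.25,"z":0,"twist":0,"gripper":0},{"x":0,"y":0,"z":2.5,"twist":0,"gripper":0},{"x":0,"y":0,"z":2.5,"twist":0,"gripper":0},{"x":0,"y":0,"z":2.5,"twist":0,"gripper":0},{"x":0,"y":0,"z":0,"twist":0,"gripper":0}]'
python3 -m creep '[{"x":0,"y":0,"z":1,"twist":0,"gripper":0},{"x":0,"y":0,"z":1,"twist":0,"gripper":0},{"x":0,"y":0,"z":0.6,"twist":0,"gripper":0},{"x":0,"y":0,"z":0,"twist":0,"gripper":0},{"x":0,"y":0,"z":0,"twist":0,"gripper":0}]'
python3 - <<'E'
from h import *
s=viewer.get_image('side')
cv2.imwrite('pics/c5.png',crop(s,310,110,110,110,5))
E
```

```text
time_s: 7.42
tool_pos: [0.4965, -0.177, 0.0247]
ee_rot: [[-0.107, -0.994, -0.004], [-0.994, 0.107, 0.0], [-0.0, 0.004, -1.0]]
ft_force: [-1.4, 0.5, -0.3]
gripper_width: 0.0856
grasp_force: 0.0
time_s: 7.83
tool_pos: [0.4985, -0.1773, 0.0013]
ee_rot: [[-0.107, -0.994, 0.0], [-0.994, 0.107, -0.0], [0.0, -0.0, -1.0]]
ft_force: [-1.0, 0.6, 0.2]
gripper_width: 0.0851
grasp_force: 0.0
```

View pics/c5.png

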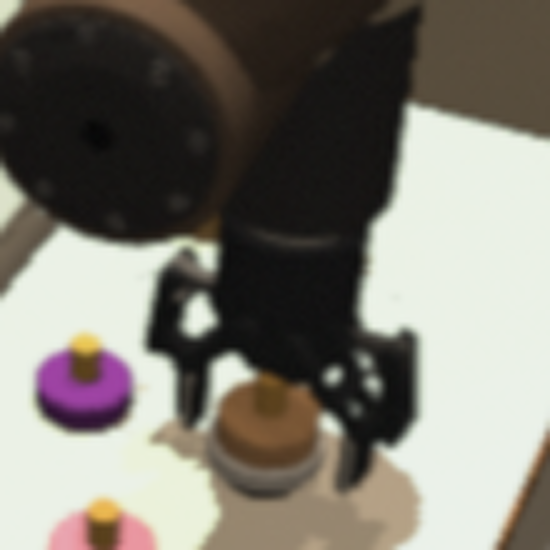

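Fingers straddle the rim at crop (190,425) and (350,490), with the lids centred between them at (265,450). Closing on the rim.

```bash
python3 -m creep '[{"x":0,"y":0,"z":0.1,"twist":0,"gripper":0.3},{"x":0,"y":0,"z":0,"twist":0,"gripper":0.5},{"x":0,"y":0,"z":0,"twist":0,"gripper":0.5},{"x":0,"y":0,"z":0,"twist":0,"gripper":0.5},{"x":0,"y":0,"z":0,"twist":0,"gripper":0.5}]' 40
python3 -m creep '[{"x":0,"y":0,"z":0,"twist":0,"gripper":0.5},{"x":0,"y":0,"z":0,"twist":0,"gripper":0.5},{"x":0,"y":0,"z":-0.5,"twist":0,"gripper":0.5},{"x":0,"y":0,"z":-0.5,"twist":0,"gripper":0.5},{"x":0,"y":0,"z":0,"twist":0,"gripper":0.5}]'
```

```text
time_s: 8.3
tool_pos: [0.499, -0.1773, 0.0009]
ee_rot: [[-0.106, -0.994, 0.002], [-0.994, 0.106, -0.0], [-0.0, -0.002, -1.0]]
ft_force: [-0.8, 0.8, 6.2]
gripper_width: 0.0612
grasp_force: 42.3
time_s: 8.72
tool_pos: [0.4987, -0.1773, 0.011]
ee_rot: [[-0.107, -0.994, 0.001], [-0.994, 0.107, -0.0], [-0.0, -0.001, -1.0]]
ft_force: [0.7, 0.2, -2.3]
gripper_width: 0.0611
grasp_force: 44.0
```

```bash
python3 -m creep '[{"x":0,"y":0,"z":-1.5,"twist":0,"gripper":0.5},{"x":0,"y":0,"z":-3,"twist":0,"gripper":0.5},{"x":0,"y":0,"z":-3,"twist":0,"gripper":0.5},{"x":0,"y":0,"z":-3,"twist":0,"gripper":0.5},{"x":-0.8,"y":0,"z":-2,"twist":0,"gripper":0.5}]'
python3 -m creep '[{"x":-1.6,"y":-0.4,"z":-0.5,"twist":0,"gripper":0.5},{"x":-2.6,"y":-0.4,"z":0,"twist":0,"gripper":0.5},{"x":-2.6,"y":-0.4,"z":0,"twist":0,"gripper":0.5},{"x":-2.6,"y":-0.4,"z":0,"twist":0,"gripper":0.5},{"x":-2.6,"y":-0.4,"z":0,"twist":0,"gripper":0.5}]'
python3 -m creep '[{"x":-2.6,"y":-0.4,"z":0,"twist":0,"gripper":0.5},{"x":-2.6,"y":-0.4,"z":0,"twist":0,"gripper":0.5},{"x":-2.6,"y":-0.4,"z":0,"twist":0,"gripper":0.5},{"x":-2.6,"y":-0.4,"z":0,"twist":0,"gripper":0.5},{"x":-2.6,"y":-0.4,"z":0,"twist":0,"gripper":0.5}]'
python3 -m creep '[{"x":-2.6,"y":-0.4,"z":0,"twist":0,"gripper":0.5},{"x":-2.6,"y":-0.4,"z":0,"twist":0,"gripper":0.5},{"x":-2.6,"y":0,"z":0,"twist":0,"gripper":0.5},{"x":-1.3,"y":0,"z":0,"twist":0,"gripper":0.5},{"x":0,"y":0,"z":0,"twist":0,"gripper":0.5}]'
python3 - <<'E'
from h import *
s=status.observe(); R=np.array(s['ee_rot']); print(100*R.T@(np.array([.589,.217,s['tool_pos'][2]])-s['tool_pos']),s['grasp_force'],s['gripper_width'])
E
```

```text
time_s: 9.13
tool_pos: [0.4996, -0.17, 0.1378]
ee_rot: [[-0.107, -0.994, 0.002], [-0.994, 0.107, -0.0], [0.0, -0.002, -1.0]]
ft_force: [1.4, -0.1, -1.5]
gripper_width: 0.0613
grasp_force: 44.5
time_s: 9.55
tool_pos: [0.5316, -0.051, 0.1401]
ee_rot: [[-0.107, -0.994, 0.0], [-0.994, 0.107, 0.0], [-0.0, -0.0, -1.0]]
ft_force: [0.6, -0.4, -2.2]
gripper_width: 0.0612
grasp_force: 44.6
time_s: 9.97
tool_pos: [0.5654, 0.0762, 0.1399]
ee_rot: [[-0.107, -0.994, -0.0], [-0.994, 0.107, 0.0], [0.0, 0.0, -1.0]]
ft_force: [0.2, -0.3, -2.2]
gripper_width: 0.0613
grasp_force: 44.6
time_s: 10.38
tool_pos: [0.5834, 0.167, 0.1395]
ee_rot: [[-0.105, -0.995, -0.0], [-0.995, 0.105, 0.0], [-0.0, 0.0, -1.0]]
ft_force: [0.7, -0.7, -2.3]
gripper_width: 0.0611
grasp_force: 44.6
[-5.03132647e+00 -3.86090062e-02  3.69480695e-04] 44.551087617874146 0.06113893812339762
```

```bash
python3 -m creep '[{"x":-2,"y":0,"z":0,"twist":0,"gripper":0.5},{"x":-2,"y":0,"z":0,"twist":0,"gripper":0.5},{"x":-1,"y":0,"z":0.5,"twist":0,"gripper":0.5},{"x":0,"y":0,"z":2,"twist":0,"gripper":0.5},{"x":0,"y":0,"z":1.5,"twist":0,"gripper":0.5}]'
python3 -m creep '[{"x":0,"y":0,"z":0.5,"twist":0,"gripper":0.5},{"x":0,"y":0,"z":0,"twist":0,"gripper":0.5},{"x":0,"y":0,"z":0,"twist":0,"gripper":0.5}]'
python3 - <<'E'
from h import *
t=viewer.get_image('top'); s=viewer.get_image('side')
p=status.observe()['tool_pos']; print(p)
m=np.array([.589,.217])
K=[]
for d,o in((t,(150,140,100,80)),(s,(205,220,100,110))):
    k=4 if d is t else 5
    im=crop(d,*o,k); a=np.linspace(0,6.28,60)
    def ring(c,r,z,col):
        q=np.array([(proj(d,[c[0]+r*np.cos(x),c[1]+r*np.sin(x),z])-o[:2]+.5)*k-.5 for x in a]); cv2.polylines(im,[np.round(q).astype(int)],True,col,1)
    ring(m,.031,.08,(0,0,255)); ring(m,.045,.06,(0,0,255)); ring(p[:2],.032,p[2]+.025,(255,0,0)); ring(p[:2],.028,p[2]+.044,(255,0,0))
    K.append(im)
K[0]=cv2.resize(K[0],(300,240)); K[0]=cv2.copyMakeBorder(K[0],0,310,0,0,0)
cv2.imwrite('pics/c6.png',np.hstack(K))
E
```

```text
time_s: 10.8
tool_pos: [0.5882, 0.2143, 0.0991]
ee_rot: [[-0.106, -0.994, -0.0], [-0.994, 0.106, 0.0], [-0.0, 0.0, -1.0]]
ft_force: [-1.4, -1.1, -3.0]
gripper_width: 0.0608
grasp_force: 44.6
time_s: 11.05
tool_pos: [0.5887, 0.2137, 0.0951]
ee_rot: [[-0.107, -0.994, -0.0], [-0.994, 0.107, -0.001], [0.001, 0.0, -1.0]]
ft_force: [0.4, 0.3, -1.2]
gripper_width: 0.0612
grasp_force: 44.6
[0.589241   0.21427924 0.09602416]
```

View pics/c6.png

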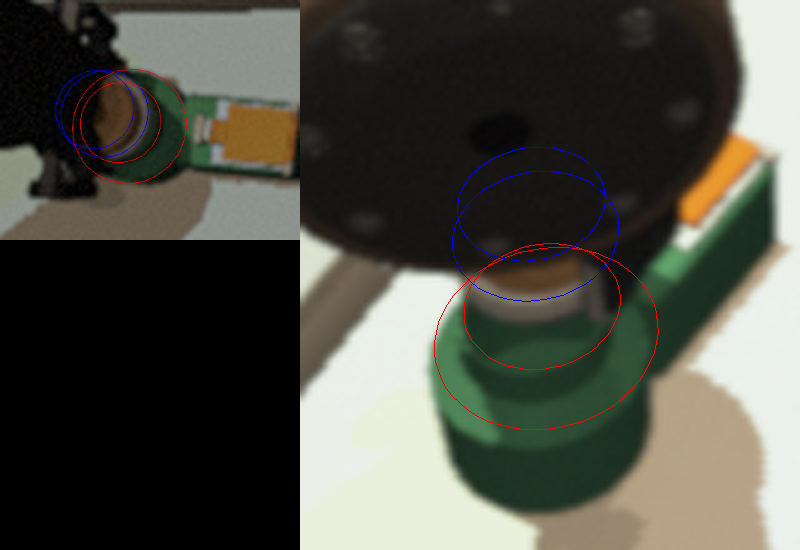

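The picture shows the rim at side crop (525,305) above the collar. The displacements from lid to mouth measured in each camera agree at (0.0894, 0.392), which puts the target TCP at about (0.5885, 0.2147), and that is where the arm is. I lower gently, watching the force.

```bash
python3 -m creep '[{"x":0,"y":0,"z":0.5,"twist":0,"gripper":0.5},{"x":0,"y":0,"z":0.5,"twist":0,"gripper":0.5},{"x":0,"y":0,"z":0.2,"twist":0,"gripper":0.5},{"x":0,"y":0,"z":0.2,"twist":0,"gripper":0.5},{"x":0,"y":0,"z":0,"twist":0,"gripper":0.5}]'
python3 -m creep '[{"x":0,"y":0,"z":0.2,"twist":0,"gripper":0.5},{"x":0,"y":0,"z":0.2,"twist":0,"gripper":0.5},{"x":0,"y":0,"z":0,"twist":0,"gripper":0.5}]'
```

```text
time_s: 11.57
tool_pos: [0.5885, 0.2143, 0.0806]
ee_rot: [[-0.107, -0.994, -0.0], [-0.994, 0.107, -0.0], [0.0, 0.0, -1.0]]
ft_force: [-0.4, -0.8, -1.6]
gripper_width: 0.0618
grasp_force: 44.8
time_s: 11.82
tool_pos: [0.5899, 0.2155, 0.0777]
ee_rot: [[-0.106, -0.994, 0.003], [-0.994, 0.106, 0.002], [-0.002, -0.003, -1.0]]
ft_force: [1.7, 2.8, 1.9]
gripper_width: 0.0613
grasp_force: 45.0
```

```bash
python3 -m creep '[{"x":-0.15,"y":-0.1,"z":0,"twist":0,"gripper":0.5},{"x":0,"y":0,"z":0.2,"twist":0,"gripper":0.5},{"x":0,"y":0,"z":0,"twist":0,"gripper":0.5}]'
python3 -m creep '[{"x":0,"y":0,"z":0.2,"twist":0,"gripper":0.5},{"x":0,"y":0,"z":0,"twist":0,"gripper":0.5},{"x":0,"y":0,"z":0,"twist":0,"gripper":0.5}]'
```

```text
time_s: 12.07
tool_pos: [0.5907, 0.2166, 0.0755]
ee_rot: [[-0.106, -0.994, 0.002], [-0.994, 0.106, 0.001], [-0.002, -0.002, -1.0]]
ft_force: [0.8, 4.5, 4.8]
gripper_width: 0.0613
grasp_force: 45.1
time_s: 12.32
tool_pos: [0.5909, 0.2167, 0.0731]
ee_rot: [[-0.106, -0.994, 0.002], [-0.994, 0.106, 0.002], [-0.002, -0.002, -1.0]]
ft_force: [3.7, 5.2, -0.5]
gripper_width: 0.0611
grasp_force: 45.3
```

Going in; still a side push towards +x/+y, so I follow it.

```bash
python3 -m creep '[{"x":-0.15,"y":-0.15,"z":0,"twist":0,"gripper":0.5},{"x":0,"y":0,"z":0.2,"twist":0,"gripper":0.5},{"x":0,"y":0,"z":0,"twist":0,"gripper":0.5}]'
python3 -m creep '[{"x":0,"y":0,"z":0.2,"twist":0,"gripper":0.5},{"x":0,"y":0,"z":0,"twist":0,"gripper":0.5},{"x":0,"y":0,"z":0,"twist":0,"gripper":0.5}]'
```

```text
time_s: 12.57
tool_pos: [0.591, 0.217, 0.0702]
ee_rot: [[-0.107, -0.994, -0.001], [-0.994, 0.107, -0.0], [0.0, 0.001, -1.0]]
ft_force: [1.0, 3.4, -0.9]
gripper_width: 0.0613
grasp_force: 44.9
time_s: 12.82
tool_pos: [0.5911, 0.217, 0.0686]
ee_rot: [[-0.107, -0.994, -0.001], [-0.994, 0.107, -0.0], [0.0, 0.001, -1.0]]
ft_force: [0.9, 4.4, -1.8]
gripper_width: 0.0614
grasp_force: 44.7
```

```bash
python3 -m creep '[{"x":-0.1,"y":-0.05,"z":0.1,"twist":0,"gripper":0.5},{"x":0,"y":0,"z":0.1,"twist":0,"gripper":0.5},{"x":0,"y":0,"z":0,"twist":0,"gripper":0.5}]'
python3 -m creep '[{"x":0,"y":0,"z":0.1,"twist":0,"gripper":0.5},{"x":0,"y":0,"z":0,"twist":0,"gripper":0.5},{"x":0,"y":0,"z":0,"twist":0,"gripper":0.5}]'
```

```text
time_s: 13.07
tool_pos: [0.5914, 0.2173, 0.067]
ee_rot: [[-0.107, -0.994, -0.001], [-0.994, 0.107, -0.001], [0.001, 0.001, -1.0]]
ft_force: [-2.6, 1.4, 2.9]
gripper_width: 0.0609
grasp_force: 44.9
time_s: 13.32
tool_pos: [0.5915, 0.2173, 0.0669]
ee_rot: [[-0.107, -0.994, -0.001], [-0.994, 0.107, -0.001], [0.001, 0.001, -1.0]]
ft_force: [-6.0, 0.5, 10.4]
gripper_width: 0.0611
grasp_force: 45.7
```

Seated: z 0.0669 with about 12 N. Relax, open, rise to knob height.

```bash
python3 -m creep '[{"x":0,"y":0.05,"z":-0.1,"twist":0,"gripper":0.4},{"x":0,"y":0,"z":0,"twist":0,"gripper":0},{"x":0,"y":0,"z":0,"twist":0,"gripper":0},{"x":0,"y":0,"z":0,"twist":0,"gripper":0},{"x":0,"y":0,"z":0,"twist":0,"gripper":0}]'
python3 -m creep '[{"x":0,"y":0,"z":0,"twist":0,"gripper":0},{"x":0,"y":0,"z":-1,"twist":0,"gripper":0},{"x":0,"y":0,"z":-2,"twist":0,"gripper":0},{"x":0,"y":0,"z":-2,"twist":0,"gripper":0},{"x":0,"y":0,"z":0,"twist":0,"gripper":0}]'
python3 -m creep '[{"x":0,"y":0,"z":0,"twist":0,"gripper":0},{"x":0,"y":0,"z":0,"twist":0,"gripper":0}]'
python3 - <<'E'
from h import *
t=viewer.get_image('top'); s=viewer.get_image('side')
cv2.imwrite('pics/c7.png',np.hstack([crop(t,150,140,100,110,4),crop(s,205,220,100,110,4)]))
E
```

```text
time_s: 13.73
tool_pos: [0.5915, 0.2179, 0.0667]
ee_rot: [[-0.107, -0.994, -0.0], [-0.994, 0.107, -0.0], [0.0, 0.0, -1.0]]
ft_force: [0.3, -0.1, 0.5]
gripper_width: 0.0855
grasp_force: 0.0
time_s: 14.15
tool_pos: [0.5938, 0.2192, 0.1219]
ee_rot: [[-0.106, -0.994, 0.006], [-0.994, 0.106, 0.003], [-0.003, -0.006, -1.0]]
ft_force: [-0.1, 0.3, -0.0]
gripper_width: 0.0855
grasp_force: 0.0
time_s: 14.32
tool_pos: [0.5913, 0.218, 0.1172]
ee_rot: [[-0.107, -0.994, 0.0], [-0.994, 0.107, 0.0], [-0.0, -0.0, -1.0]]
ft_force: [0.8, 1.2, -0.5]
gripper_width: 0.0851
grasp_force: 0.0
```

View pics/c7.png

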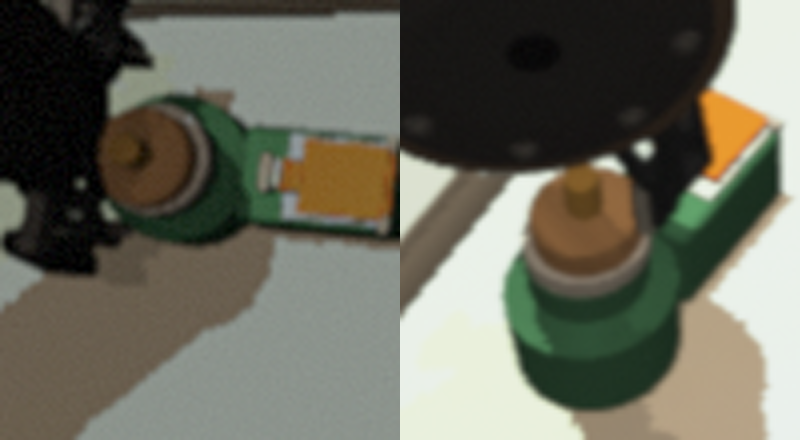

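Both lids sit level in the mouth (rim ring at side crop (590,290)) and the cap is still shut; the knob shows at top crop (128,150). I check the knob against the TCP.

```bash
python3 - <<'E'
from h import *
t=viewer.get_image('top'); s=viewer.get_image('side')
p=status.observe()['tool_pos']
print(p,at(t,150+128/4,140+150/4,.135),at(s,205+180/4,220+170/4,.135), at(s,205+190/4,220+230/4,.109))
E
python3 -m creep '[{"x":0,"y":0,"z":0.35,"twist":0,"gripper":0.3},{"x":0,"y":0,"z":0,"twist":0,"gripper":0.5},{"x":0,"y":0,"z":0,"twist":0,"gripper":0.6},{"x":0,"y":0,"z":0,"twist":0,"gripper":0.65},{"x":0,"y":0,"z":0,"twist":0,"gripper":0.65}]' 20
```

```text
[0.59109027 0.21774507 0.11620175] [0.5868663  0.21422265 0.135     ] [0.58997631 0.21677154 0.135     ] [0.57943947 0.2290097  0.109     ]
time_s: 14.93
tool_pos: [0.5915, 0.218, 0.1133]
ee_rot: [[-0.107, -0.994, -0.0], [-0.994, 0.107, -0.0], [0.0, 0.0, -1.0]]
ft_force: [-0.2, 0.2, -0.1]
gripper_width: 0.03
grasp_force: 0.0
```

```bash
python3 -m creep '[{"x":0,"y":0,"z":0,"twist":0,"gripper":0.75},{"x":0,"y":0,"z":0,"twist":0,"gripper":0.85},{"x":0,"y":0,"z":0,"twist":0,"gripper":0.9},{"x":0,"y":0,"z":0,"twist":0,"gripper":0.9},{"x":0,"y":0,"z":0,"twist":0,"gripper":0.9}]' 20
python3 -m creep '[{"x":0,"y":0,"z":0,"twist":0,"gripper":0.9},{"x":0,"y":0,"z":0,"twist":0,"gripper":0.9},{"x":0,"y":0,"z":0,"twist":0,"gripper":0.9}]' 30
```

```text
time_s: 15.35
tool_pos: [0.5916, 0.2181, 0.1135]
ee_rot: [[-0.107, -0.994, 0.0], [-0.994, 0.107, 0.0], [-0.0, -0.0, -1.0]]
ft_force: [-0.2, 0.2, 0.4]
gripper_width: 0.0168
grasp_force: 19.9
time_s: 15.6
tool_pos: [0.5916, 0.2181, 0.1136]
ee_rot: [[-0.107, -0.994, 0.0], [-0.994, 0.107, 0.0], [-0.0, -0.0, -1.0]]
ft_force: [-0.5, -0.1, 1.9]
gripper_width: 0.0169
grasp_force: 29.6
```

Gripped (17 mm). Lift straight up, slowly at first.

```bash
python3 -m creep '[{"x":0,"y":0,"z":-0.3,"twist":0,"gripper":0.9},{"x":0,"y":0,"z":-0.3,"twist":0,"gripper":0.9},{"x":0,"y":0,"z":-0.4,"twist":0,"gripper":0.9},{"x":0,"y":0,"z":-0.5,"twist":0,"gripper":0.9},{"x":0,"y":0,"z":0,"twist":0,"gripper":0.9}]'
python3 -m creep '[{"x":0,"y":0,"z":-1.5,"twist":0,"gripper":0.9},{"x":0,"y":0,"z":-2,"twist":0,"gripper":0.9},{"x":0,"y":0,"z":-2,"twist":0,"gripper":0.9},{"x":0,"y":0,"z":-1,"twist":0,"gripper":0.9},{"x":0,"y":0,"z":0,"twist":0,"gripper":0.9}]'
python3 -m creep '[{"x":0,"y":0,"z":-1,"twist":0,"gripper":0.9},{"x":0,"y":0,"z":0,"twist":0,"gripper":0.9},{"x":0,"y":0,"z":0,"twist":0,"gripper":0.9},{"x":0,"y":0,"z":0,"twist":0,"gripper":0.9},{"x":0,"y":0,"z":0,"twist":0,"gripper":0.9}]'
python3 - <<'E'
from h import *
t=viewer.get_image('top'); s=viewer.get_image('side')
cv2.imwrite('pics/c8.png',np.hstack([crop(t,150,140,100,120,4),crop(s,205,200,100,120,4)]))
E
```

```text
time_s: 16.02
tool_pos: [0.5921, 0.2183, 0.1298]
ee_rot: [[-0.107, -0.994, 0.001], [-0.994, 0.107, 0.001], [-0.001, -0.001, -1.0]]
ft_force: [0.3, 0.3, -0.9]
gripper_width: 0.0167
grasp_force: 29.4
time_s: 16.43
tool_pos: [0.5927, 0.2187, 0.1962]
ee_rot: [[-0.106, -0.994, 0.004], [-0.994, 0.106, 0.002], [-0.003, -0.004, -1.0]]
ft_force: [0.7, -0.2, -0.2]
gripper_width: 0.0166
grasp_force: 29.5
time_s: 16.85
tool_pos: [0.5911, 0.2179, 0.2025]
ee_rot: [[-0.107, -0.994, -0.001], [-0.994, 0.107, -0.001], [0.001, 0.001, -1.0]]
ft_force: [-0.2, -0.3, -1.3]
gripper_width: 0.0166
grasp_force: 29.5
```

View pics/c8.png

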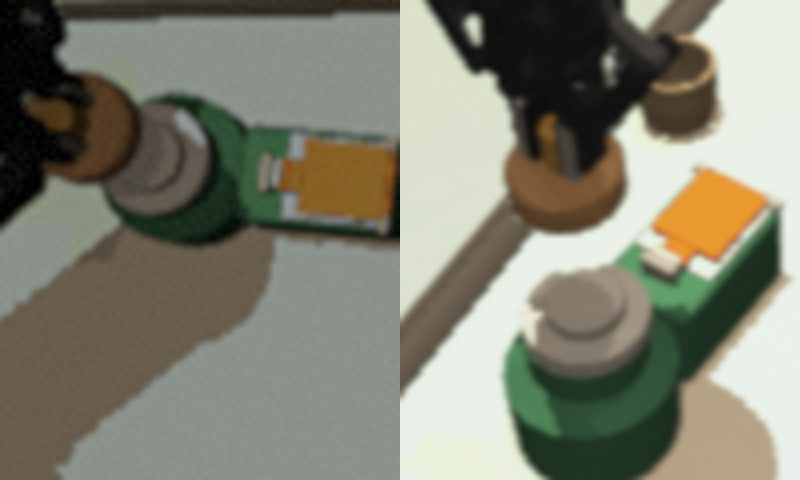

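The wooden lid (565,185) hangs level in the gripper, the inner lid is seated in the mouth (590,320), and the cap is shut (715,210). Handing in.

```bash
python3 -c "
from station import workorder
print(workorder.close_job())"
```

```text
the job is handed in; nothing more can be done
None
```

I handed the job in at about 17 s of robot time; the last picture showed the cap shut, the inner lid seated in the mouth, and the wooden outer lid held level in the gripper, clear above it.

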